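Fill a jar with glass pebbles at the filling stand

TASK

Tip all eight glass pebbles from the steel measuring cup into the cone hopper of the jar-filling stand while its gate is still shut, and stand the empty cup upright on the bench again. Then draw the spring-closed gate out by its upright knob until its crosspiece is level with the black lines engraved on the rails, and keep it there so that every pebble drops into the clear jar below: the program finishes while the gripper is still holding the gate out at the lines. Spill nothing, and leave the jar under the spout and the other things on the bench where they are.

Things in the scene. Friction and masses are not known exactly. Their poses are not given: they have to be found in the camera images.
- stand: jar-filling stand, fixed. Origin on the bench under the hopper's centre; the gate pulls out along its -x axis (roughly towards the robot), z up. Base plate 10 mm thick, x -120 to +100, y +-85 mm; 12 mm posts at x +-85, y +-68 mm. Two 10 mm square guide rails at y +-48 mm, tops at z = 131 mm, run out to x = -233 mm, joined there by a low end bar. Spout end at z = 107 mm
- hopper_mouth (a point): centre of the round mouth of the stand's steel cone hopper, at rim height (stand x 0, y 0, z 220 mm). Mouth 128 mm inside, 134 mm outside diameter; wall vertical down to z = 200 mm, then tapering to a 76 mm outlet at z = 131 mm, closed underneath by the gate blade (top at z = 129 mm)
- gate (a joint): how far the gate is pulled out, m: 0 = shut, 0.080 = crosspiece centre level with the black lines, outlet fully open; end stop at 0.095. A spring pulls it back with about 5 N when shut and 9 N at the lines (50 N/m) and shuts it when let go
- gate_knob (a point): centre of the grip of the gate's upright black round knob: z = 160 mm, stand y = 0, x = -130 mm when shut. Knob 18 to 20 mm in diameter, from z = 137 to 179 mm, standing on the gate's aluminium crosspiece (12 mm in x, 84 mm wide, top at z = 137 mm). Moves with the gate, straight along the stand's -x. Hopper rim 63 mm away when shut
- gate_mark (a point): fixed point of the stand where the point gate_knob is when the gate is at the lines (stand x -210, y 0, z 160 mm); the 6 mm wide black lines cross both rails at this x
- cup: steel measuring cup with a straight handle; origin at the centre of its underside, z up. Cup 62 mm high, outside diameter 54 mm at the foot, 84 mm at the rim, walls 3 mm; about 0.14 kg empty, centre of mass near the cup's axis. Handle: round rod of 14 mm diameter along the cup's -x axis, from x = -46 to -157 mm, axis at z = 56 mm
- cup_handle (a point): point on the axis of the cup's handle, 100 mm from the cup's centre, 56 mm above its foot
- jar: clear plastic jar, open, 98 mm outside and 92 mm inside diameter, 92 mm high; origin at the centre of its underside. It stands loose on the stand's base plate (z = 10 mm) centred under the spout
- gem0: one of eight alike blue glass pebbles, polished and oblong with round ends, 18 mm thick and 24 mm long, 11 g; origin at its centre. At the start all eight lie in the measuring cup
- gem1: one of eight alike blue glass pebbles, polished and oblong with round ends, 18 mm thick and 24 mm long, 11 g; origin at its centre. At the start all eight lie in the measuring cup
- gem2: one of eight alike blue glass pebbles, polished and oblong with round ends, 18 mm thick and 24 mm long, 11 g; origin at its centre. At the start all eight lie in the measuring cup
- gem3: one of eight alike blue glass pebbles, polished and oblong with round ends, 18 mm thick and 24 mm long, 11 g; origin at its centre. At the start all eight lie in the measuring cup
- gem4: one of eight alike blue glass pebbles, polished and oblong with round ends, 18 mm thick and 24 mm long, 11 g; origin at its centre. At the start all eight lie in the measuring cup
- gem5: one of eight alike blue glass pebbles, polished and oblong with round ends, 18 mm thick and 24 mm long, 11 g; origin at its centre. At the start all eight lie in the measuring cup
- gem6: one of eight alike blue glass pebbles, polished and oblong with round ends, 18 mm thick and 24 mm long, 11 g; origin at its centre. At the start all eight lie in the measuring cup
- gem7: one of eight alike blue glass pebbles, polished and oblong with round ends, 18 mm thick and 24 mm long, 11 g; origin at its centre. At the start all eight lie in the measuring cup
- full_jar: bystander, leave it where it stands: closed glass jar with a metal cap, 68 mm diameter, 95 mm high; origin at the centre of its underside
- glue: bystander, leave it where it stands: white glue bottle, 52 mm diameter, 150 mm high; origin at the centre of its underside
- bowl: bystander, leave it where it stands: white ceramic bowl, 110 mm diameter, 50 mm high; origin at the centre of its underside

How it is judged (in metres and radians):
On the way, in this order (a step that is already met when the one before it is completed fails the run):
1. all eight pebbles lie in the hopper, with the gate shut (horizontal distance between each of gem0, gem1, gem2, gem3, gem4, gem5, gem6, gem7 and stand below 0.066 m and z of gem0 in the frame of stand between 0.12 and 0.216 m and z of gem1 in the frame of stand between 0.12 and 0.216 m and z of gem2 in the frame of stand between 0.12 and 0.216 m and z of gem3 in the frame of stand between 0.12 and 0.216 m and z of gem4 in the frame of stand between 0.12 and 0.216 m and z of gem5 in the frame of stand between 0.12 and 0.216 m and z of gem6 in the frame of stand between 0.12 and 0.216 m and z of gem7 in the frame of stand between 0.12 and 0.216 m and value of joint gate below 0.006 m), for 0.2 s.
2. the cup stands upright on the bench, let go, with all pebbles still in the hopper and the gate shut (all of step 1 and height (world z) of cup below 0.006 m and angle between cup's own z axis and vertical below 0.1 rad and contact force between the fingers and cup below 0.1 N and linear speed of cup below 0.03 m/s), for 0.2 s.
3. the gate is drawn out to the lines (within 5 mm) by the gripper (value of joint gate between 0.075 and 0.085 m and contact force between the fingers and gate above 2 N), for 0.3 s.
At the end, for the whole second after the job is handed in: The gripper still holds the gate out within 5 mm of the lines (joint 0.075 to 0.085), steady, with more than 2 N on it; all eight pebbles lie at rest inside the jar; the jar stands upright under the spout (within 20 mm); the cup stands upright on the bench, not touched (all of step 3 and velocity of joint gate between -0.01 and 0.01 m/s and horizontal distance between each of gem0, gem1, gem2, gem3, gem4, gem5, gem6, gem7 and jar below 0.048 m and z of gem0 in the frame of jar between -0.002 and 0.088 m and linear speed of each of gem0, gem1, gem2, gem3, gem4, gem5, gem6, gem7 below 0.05 m/s and z of gem1 in the frame of jar between -0.002 and 0.088 m and z of gem2 in the frame of jar between -0.002 and 0.088 m and z of gem3 in the frame of jar between -0.002 and 0.088 m and z of gem4 in the frame of jar between -0.002 and 0.088 m and z of gem5 in the frame of jar between -0.002 and 0.088 m and z of gem6 in the frame of jar between -0.002 and 0.088 m and z of gem7 in the frame of jar between -0.002 and 0.088 m and horizontal distance between jar and stand below 0.02 m and angle between jar's own z axis and vertical below 0.06 rad and height (world z) of cup below 0.006 m and angle between cup's own z axis and vertical below 0.1 rad and contact force between the fingers and cup below 0.1 N and linear speed of cup below 0.03 m/s); the arm keeps its last pose, push and grip.
It fails at once if the closed jar is pushed more than 30 mm or tipped (distance of full_jar from where it was at the start of the episode above 0.03 m or angle between full_jar's own z axis and vertical above 0.3 rad).
It fails at once if the glue bottle is pushed more than 30 mm or tipped (distance of glue from where it was at the start of the episode above 0.03 m or angle between glue's own z axis and vertical above 0.3 rad).
It fails at once if the bowl is pushed more than 30 mm or tipped (distance of bowl from where it was at the start of the episode above 0.03 m or angle between bowl's own z axis and vertical above 0.3 rad).
It also fails if it takes over 72 s, if anything falls off the work surface, if the arm or the gripper's body presses on something with over 40 N, if the wrist force passes 120 N, or if a joint passes its speed limit or range.

ROBOT

A 6-joint arm with a two-finger parallel gripper is mounted at the origin on the work surface. World frame = base frame: x ahead of the robot, y to its left, z up, the work surface at z = 0. Lengths are in m, angles in degrees, forces in N, time in s.
With the tool pointing down it reaches from about 0.375 to 0.9 m from the base axis. Payload 3.1 kg.
Tool frame: the origin (TCP) lies on the centre line of the jaws, within the pads' length; the fingertips stand 8 mm ahead of it and the grasp point (between the pads) lies 11 mm behind it (bot.tip_extent is the distance from the TCP to the fingertips, in m); z points along the fingers, y is the line along which they close (so a half turn about z gives the same grasp; the last joint's range is limited). The gripper opens to 87 mm and grips with 3 to 60 N. Pads are 19 mm wide; open, the fingers measure 117 mm over their backs; the gripper's body (75 mm by 190 mm) begins 51 mm behind the grasp point.
Start: joints at [57.496, 30.224, 82.088, -0, 67.689, -10.227], TCP at [0.237, 0.578, 0.231] pointing down, gripper open.
Joint ranges: [-176.69, 176.69], [-43.24, 126.21], [12.49, 139.97], [-82, 262], [0, 151.66], [-163.58, 163.58]. Speed limits (degrees/s): [159.86, 159.86, 180, 180, 180, 180].

INTERFACE

Orientations are given as a 3x3 rotation matrix whose columns are the frame's x, y, z axes.
In Python, from rig import bot, vision, workorder gives the robot as it stands.
- The arm moves only by the shell command python3 -m handwheel 'ROWS'. ROWS is JSON, a list of rows, each an object with "delta_rot": the turn, a rotation vector about the tool's x, y, z in rad, a list of three; "xyz": the shift along the tool's x, y, z in mm, a list of three; "hand": the closure, from -1 (fully open) to 1 (shut). A call has exactly 5 rows; each row is the pose to reach, as a shift and turn from the pose commanded when the call began, along the tool's axes at that moment; what a row does not reach only later rows make up. A row lasts 1/8 s, in which the tool goes at most 62.5 mm and 10.7 degrees, less where a joint would pass 70% of its speed; a pose out of reach is approached as far as the arm can. A call with a gripper value outside its range is refused whole. The fingers move at their own pace and stop on an object; the grip force is fixed at half the most. Time passes only in rows, so rows that repeat a pose let the fingers close, or fill a call up. It gives the time, the measured TCP pose, the force, the opening and the grip force at its end, in the units of the state.
- bot.read_state(): the state, without advancing time (a new reading comes with each control period).
- vision.capture(name): name is "side" or "top"; returns the picture (480x640x3 uint8, red, green, blue); there is no depth.
- vision.camera_model(name): a dict with "camera_matrix" (3x3 intrinsics, pixels), "dist_coeffs" ([k1, k2, p1, p2, k3] as OpenCV has them; the pictures are not rectified), "camera_from_world" (4x4, takes a point from world to camera coordinates). Camera axes: x right, y up, looking along -z (the intrinsics and any distortion apply to the point x, -y, -z); pixel columns grow to the right and rows downward; lengths in m; the calibration is good to about 2 mm. A picture is of the moment at which its call begins. camera_model takes no time and is no camera call.
- workorder.hand_in(): hands the job in; it is judged then, once.
The state is a dict: "time_s": time; "joint_positions": joint angles; "qvel": joint speeds; "tau": joint torques, N m; "position": TCP position; "tcp_rot": TCP orientation; "force": force on the tool from outside, world axes, zero at the start; "moment": the same for the moment, N m; "opening": opening from 0.0 (shut) to 1.0 (fully open); "grasp_force": force on a finger pad.
Only numpy, scipy, OpenCV 4.12 (cv2) and the standard library are available. Lean on these libraries where they do the work, as an engineer would, in place of code of your own. Each camera call takes 0.05 s, during which the arm holds its last target. There are 200 camera calls.

## Working session

There is one attempt and no reset: what is moved stays moved. The work goes in short steps, Python scripts to look and compute and a shell command to move; the robot and the scene stay as the last step left them, time stands still between calls to the robot, and variables do not carry over. Pictures are saved under pics/ and viewed, at most 10 in all, crops included, and the job is handed in when it is done.

```bash
mkdir -p pics; ls; python3 - <<'E'
from rig import bot, vision
import cv2,numpy as np
for n in("side","top"):
    cv2.imwrite(f"pics/{n}0.png",vision.capture(n)[:,:,::-1])
    m=vision.camera_model(n); print(n,np.round(m["camera_matrix"],1).tolist(),m["dist_coeffs"],np.round(m["camera_from_world"],4).tolist())
s=bot.read_state(); print(s["position"],np.round(s["tcp_rot"],3).tolist(),s["time_s"],s["opening"])
E
```

```text
pics
side [[605.6, 0.0, 324.5], [0.0, 605.6, 247.1], [0.0, 0.0, 1.0]] [0.01135592 0.         0.         0.         0.        ] [[-0.99, -0.1409, -0.0045, 0.5362], [0.1028, -0.7438, 0.6604, -0.1406], [-0.0964, 0.6533, 0.7509, -1.2266], [0.0, 0.0, 0.0, 1.0]]
top [[451.7, 0.0, 316.9], [0.0, 451.7, 252.0], [0.0, 0.0, 1.0]] [-0.01995037  0.          0.          0.          0.        ] [[-0.0164, -0.9996, 0.0235, 0.0011], [0.9968, -0.0145, 0.0787, -0.5887], [-0.0783, 0.0247, 0.9966, -1.1656], [0.0, 0.0, 0.0, 1.0]]
[0.23654045 0.57779751 0.2296406 ] [[-0.925, 0.379, -0.001], [0.379, 0.925, -0.002], [0.0, -0.002, -1.0]] 0.1 1.0025625932901998
```

View pics/top0.png

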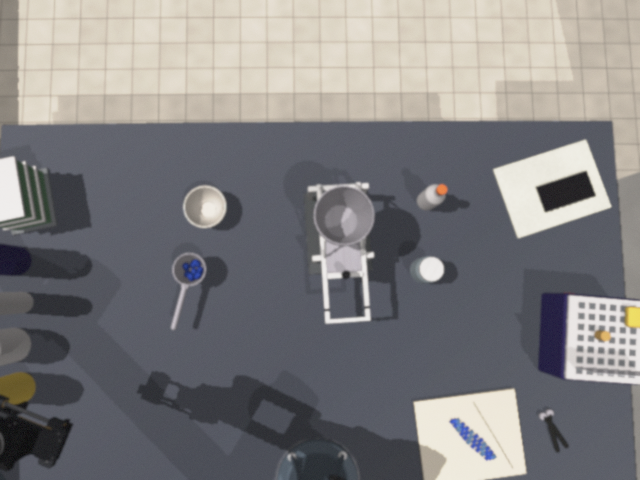

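View pics/side0.png

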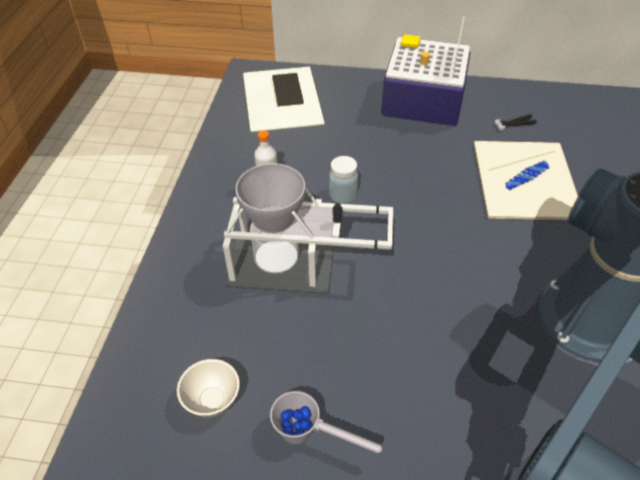

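The top view shows the cup at about (190,268) with its handle down to (175,327), the stand's hopper at (345,213), the knob at (346,274) and the rails' end bar at (347,320). The side view shows the cup at (296,415), its handle end at (380,448), and the knob at (337,212). I'll enlarge both.

```bash
python3 - <<'E'
import cv2
a=cv2.imread("pics/top0.png")[170:340,150:400]; cv2.imwrite("pics/topc.png",cv2.resize(a,None,fx=3.2,fy=3.2,interpolation=cv2.INTER_CUBIC))
a=cv2.imread("pics/side0.png")[160:460,170:410]; cv2.imwrite("pics/sidec.png",cv2.resize(a,None,fx=2,fy=2,interpolation=cv2.INTER_CUBIC))
E
```

```text
(no output)
```

View pics/topc.png

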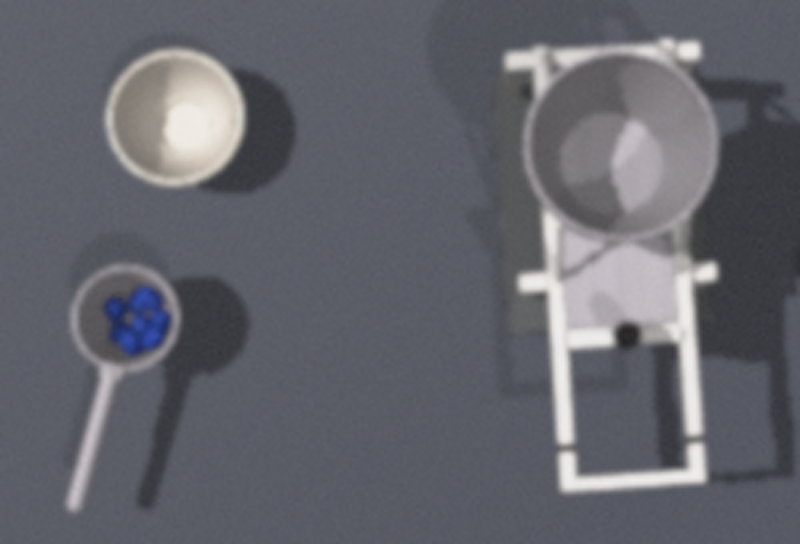

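View pics/sidec.png

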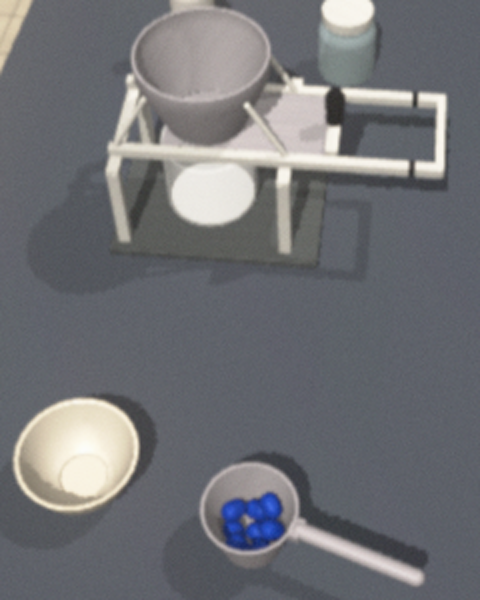

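Enlarged top view: cup rim centre (126,317), handle end (73,505), hopper rim centre (621,145), knob top (628,335), marks (566,447) and (695,439). Enlarged side view: rim centres at hopper (202,60) and cup (250,508), handle end (418,577), marks (416,97) and (411,168).

```bash
cat > h.py <<'E'
import cv2,numpy as np
from rig import bot,vision
def ray(n,uv):
    m=vision.camera_model(n);T=np.array(m["camera_from_world"]);R,t=T[:3,:3],T[:3,3]
    p=cv2.undistortPoints(np.array([[uv]],float),np.array(m["camera_matrix"]),np.array(m["dist_coeffs"]))[0,0]
    return -R.T@t, R.T@np.array([p[0],-p[1],-1])
def onz(n,uv,z):
    c,d=ray(n,uv); return np.round(c+d*(z-c[2])/d[2],4)
E
python3 - <<'E'
from h import *
P=[("hop",(621,145),(202,60),.22),("cup",(126,317),(250,508),.062),("hend",(73,508),(420,578),.056),("knobtop",(628,333),(335,92),.179),
("m1",(566,447),(411,168),.131),("m2",(695,439),(416,97),.131),("bowl",(175,117),(77,453),.05)]
for n,a,b,z in P: print(n,onz("top",np.array(a)/3.2+[150,170],z),onz("side",np.array(b)/2+[170,160],z))
print(onz("top",(430,269),.095),onz("top",(441,190),.15))
E
```

```text
hop [ 0.6537 -0.0645  0.22  ] [ 0.651  -0.0503  0.22  ]
cup [0.5471 0.3159 0.062 ] [0.5461 0.3204 0.062 ]
hend [0.3979 0.3582 0.056 ] [0.399  0.3585 0.056 ]
knobtop [ 0.5249 -0.0702  0.179 ] [ 0.5245 -0.0657  0.179 ]
m1 [ 0.4427 -0.0266  0.131 ] [ 0.4432 -0.0196  0.131 ]
m2 [ 0.4469 -0.1226  0.131 ] [ 0.4465 -0.1179  0.131 ]
bowl [0.7084 0.2805 0.05  ] [0.708  0.2845 0.05  ]
[ 0.5366 -0.2863  0.095 ] [ 0.7233 -0.3046  0.15  ]
```

Estimates: stand origin (0.654,-0.062) with yaw +2.2°, cup (0.547,0.317) with +x yaw -15.5°. I'll grip the handle 90 mm from the cup's centre, tool pre-tilted, and later roll about the handle.

```bash
cat >> h.py <<'E'
from scipy.spatial.transform import Rotation as Ro
def pose(G,az,phi,p=0):
    "grasp point G, handle azimuth az, roll phi about handle, p pitch (deg)"
    d=np.array([np.cos(np.radians(az)),np.sin(np.radians(az)),0]);y=np.cross([0,0,1],d)
    R0=np.column_stack([-d,y,[0,0,-1]])
    R=Ro.from_rotvec(d*np.radians(phi)).as_matrix()@Ro.from_rotvec(y*np.radians(p)).as_matrix()@R0
    return np.array(G)+.011*R[:,2],R
def delta(P,R,cur=None):
    s=bot.read_state(); p0,r0=cur if cur else (np.array(s["position"]),np.array(s["tcp_rot"]))
    rv=Ro.from_matrix(r0.T@R).as_rotvec()
    print("xyz",np.round(r0.T@(P-p0)*1e3,1).tolist(),"rot",np.round(rv,3).tolist(),"deg",round(np.degrees(np.linalg.norm(rv)),1))
def st():
    s=bot.read_state(); print("t",round(s["time_s"],2),"q",np.round(s["joint_positions"],1).tolist(),"p",np.round(s["position"],4).tolist(),"z",np.round(np.array(s["tcp_rot"])[:,2],3).tolist(),"y",np.round(np.array(s["tcp_rot"])[:,1],3).tolist(),"F",np.round(s["force"],1).tolist(),"op",round(s["opening"],3),"gf",round(s["grasp_force"],1))
E
python3 -c "
from h import *
delta(*pose([.46,.341,.19],-15.5,-30))"
```

```text
xyz [-297.2, -139.8, 49.3] rot [0.521, -0.031, -0.115] deg 30.6
```

```bash
python3 -m handwheel '[{"xyz":[-60,-28,10],"delta_rot":[0.1,-0.006,-0.023],"hand":-1},{"xyz":[-120,-56,20],"delta_rot":[0.2,-0.012,-0.046],"hand":-1},{"xyz":[-180,-84,30],"delta_rot":[0.31,-0.018,-0.07],"hand":-0.6},{"xyz":[-240,-112,40],"delta_rot":[0.42,-0.025,-0.09],"hand":-0.4},{"xyz":[-297,-140,49],"delta_rot":[0.521,-0.031,-0.115],"hand":-0.3}]'; python3 -c "
from h import *
st();delta(*pose([.46,.341,.19],-15.5,-30))"
```

```text
time_s: 0.72
position: [0.4471, 0.3492, 0.1837]
tcp_rot: [[-0.964, 0.231, -0.134], [0.267, 0.834, -0.483], [0.0, -0.501, -0.865]]
force: [0.3, 1.2, 0.5]
opening: 0.745
grasp_force: 0.0
t 0.72 q [36.1, 40.9, 75.7, -18.1, 87.9, -33.8] p [0.4471, 0.3492, 0.1837] z [-0.134, -0.483, -0.865] y [0.231, 0.834, -0.501] F [0.3, 1.2, 0.5] op 0.745 gf 0.0
xyz [-14.6, -7.0, 7.8] rot [-0.001, -0.0, 0.0] deg 0.1
```

```bash
python3 -m handwheel '[{"xyz":[0,0,0],"delta_rot":[0,0,0],"hand":-0.3},{"xyz":[0,0,0],"delta_rot":[0,0,0],"hand":-0.3},{"xyz":[0,0,0],"delta_rot":[0,0,0],"hand":-0.3},{"xyz":[0,0,0],"delta_rot":[0,0,0],"hand":-0.3},{"xyz":[0,0,0],"delta_rot":[0,0,0],"hand":-0.3}]' >/dev/null; python3 - <<'E'
from h import *
st();delta(*pose([.46,.341,.056],-15.5,-30))
cv2.imwrite("pics/a.png",np.hstack([cv2.resize(vision.capture("side")[300:480,230:430],None,fx=2,fy=2),cv2.resize(vision.capture("top")[240:360,130:250],(360,360))])[:,:,::-1])
E
```

```text
t 1.35 q [36.3, 40.7, 75.8, -18.0, 87.8, -33.6] p [0.4453, 0.3513, 0.1849] z [-0.132, -0.48, -0.867] y [0.231, 0.836, -0.498] F [0.1, -0.6, 0.1] op 0.651 gf 0.0
xyz [-16.8, 58.9, 125.7] rot [0.003, 0.001, 0.0] deg 0.2
```

View pics/a.png

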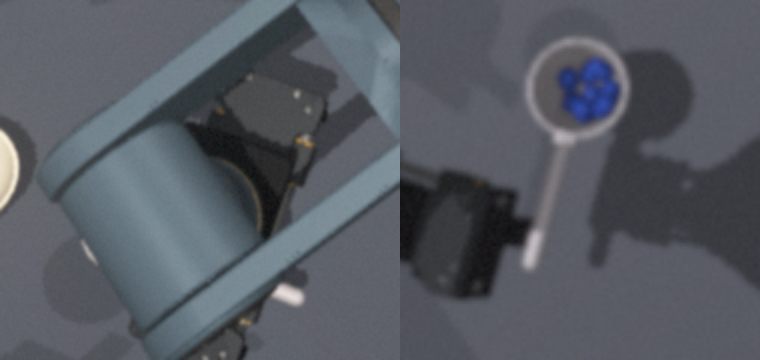

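The picture shows the hand left of the handle (handle end at (530,265) in the right half), cup undisturbed. Descending.

```bash
python3 -m handwheel '[{"xyz":[-8,20,30],"delta_rot":[0,0,0],"hand":-0.3},{"xyz":[-17,35,60],"delta_rot":[0,0,0],"hand":-0.3},{"xyz":[-17,47,92],"delta_rot":[0,0,0],"hand":-0.3},{"xyz":[-17,59,126],"delta_rot":[0,0,0],"hand":-0.3},{"xyz":[-17,59,126],"delta_rot":[0,0,0],"hand":-0.3}]' >/dev/null; python3 - <<'E'
from h import *
st();delta(*pose([.46,.341,.056],-15.5,-30))
cv2.imwrite("pics/b.png",np.hstack([cv2.resize(vision.capture("side")[300:480,230:430],None,fx=2,fy=2),cv2.resize(vision.capture("top")[240:360,130:250],(360,360))])[:,:,::-1])
E
```

```text
t 2.08 q [34.5, 51.2, 79.5, -19.4, 74.4, -30.5] p [0.4571, 0.3333, 0.0435] z [-0.138, -0.483, -0.864] y [0.23, 0.833, -0.503] F [-0.9, -0.0, 0.3] op 0.649 gf 0.0
xyz [-0.7, 0.8, -3.9] rot [-0.003, -0.004, 0.001] deg 0.3
```

View pics/b.png

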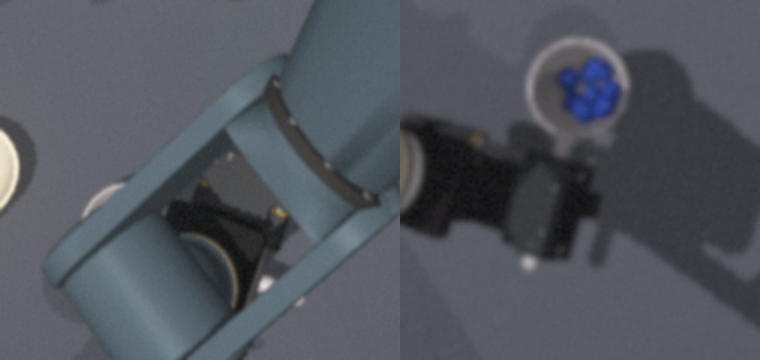

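The handle (end at (530,262) right half) passes under the hand; cup unmoved. Closing.

```bash
R='x'; python3 -m handwheel '[{"xyz":[0,0,-3],"delta_rot":[0,0,0],"hand":0.2},{"xyz":[0,0,-3],"delta_rot":[0,0,0],"hand":0.5},{"xyz":[0,0,-3],"delta_rot":[0,0,0],"hand":0.7},{"xyz":[0,0,-3],"delta_rot":[0,0,0],"hand":1},{"xyz":[0,0,-3],"delta_rot":[0,0,0],"hand":1}]' >/dev/null;  python3 -m handwheel '[{"xyz":[0,0,0],"delta_rot":[0,0,0],"hand":1},{"xyz":[0,0,0],"delta_rot":[0,0,0],"hand":1},{"xyz":[0,0,0],"delta_rot":[0,0,0],"hand":1},{"xyz":[0,0,0],"delta_rot":[0,0,0],"hand":1},{"xyz":[0,0,0],"delta_rot":[0,0,0],"hand":1}]' >/dev/null; python3 -c "
from h import *
st();delta(*pose([.46,.341,.10],-15.5,-30))"
```

```text
t 3.42 q [34.6, 50.9, 79.1, -19.4, 74.7, -30.6] p [0.4595, 0.3363, 0.0483] z [-0.133, -0.48, -0.867] y [0.232, 0.835, -0.498] F [-1.0, 0.6, 0.1] op 0.145 gf 30.0
xyz [0.7, -21.7, -36.2] rot [0.002, -0.0, -0.001] deg 0.1
```

```bash
python3 -m handwheel '[{"xyz":[0,-4,-7],"delta_rot":[0,0,0],"hand":1},{"xyz":[0,-10,-17],"delta_rot":[0,0,0],"hand":1},{"xyz":[0,-18,-30],"delta_rot":[0,0,0],"hand":1},{"xyz":[0,-25,-43],"delta_rot":[0,0,0],"hand":1},{"xyz":[0,-28,-48],"delta_rot":[0,0,0],"hand":1}]' >/dev/null; python3 -m handwheel '[{"xyz":[0,0,0],"delta_rot":[0,0,0],"hand":1},{"xyz":[0,0,0],"delta_rot":[0,0,0],"hand":1},{"xyz":[0,0,0],"delta_rot":[0,0,0],"hand":1},{"xyz":[0,0,0],"delta_rot":[0,0,0],"hand":1},{"xyz":[0,0,0],"delta_rot":[0,0,0],"hand":1}]' >/dev/null; python3 - <<'E'
from h import *
st();delta(*pose([.46,.341,.30],-15.5,-30))
cv2.imwrite("pics/c.png",np.hstack([cv2.resize(vision.capture("side")[300:480,230:430],None,fx=2,fy=2),cv2.resize(vision.capture("top")[240:360,130:250],(360,360))])[:,:,::-1])
E
```

```text
t 4.67 q [34.6, 46.5, 78.4, -19.0, 79.5, -32.4] p [0.4593, 0.3359, 0.1036] z [-0.133, -0.48, -0.867] y [0.232, 0.835, -0.499] F [0.1, 0.5, -3.2] op 0.148 gf 30.0
xyz [0.7, -93.5, -161.8] rot [0.002, -0.0, -0.0] deg 0.1
```

View pics/c.png

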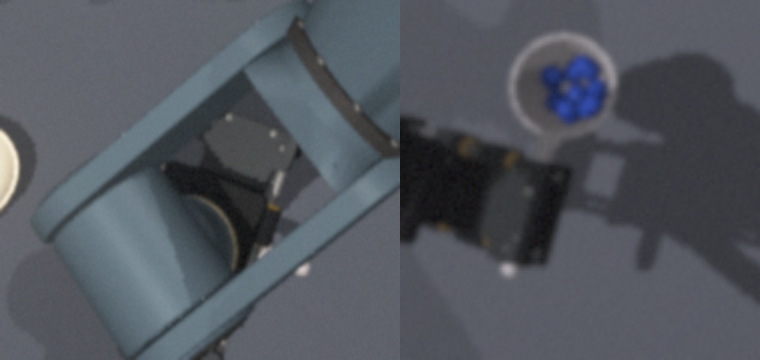

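Cup is lifted level with all pebbles inside (top view, rim centre (563,85)). Raising.

```bash
python3 -m handwheel '[{"xyz":[0,-12,-21],"delta_rot":[0,0,0],"hand":1},{"xyz":[0,-36,-62],"delta_rot":[0,0,0],"hand":1},{"xyz":[0,-63,-109],"delta_rot":[0,0,0],"hand":1},{"xyz":[0,-90,-155],"delta_rot":[0,0,0],"hand":1},{"xyz":[0,-106,-184],"delta_rot":[0,0,0],"hand":1}]' >/dev/null; python3 -c "
from h import *
st()
delta(*pose([.52,.15,.32],-8,-30))
delta(*pose([.564,-.050,.32],0,-30))
delta(*pose([.564,-.050,.32],0,-30),pose([.52,.15,.32],-8,-30))"
```

```text
t 5.4 q [34.6, 33.0, 68.4, -19.1, 101.5, -39.9] p [0.4596, 0.336, 0.3193] z [-0.13, -0.478, -0.868] y [0.234, 0.836, -0.496] F [0.5, 0.2, -3.2] op 0.147 gf 30.0
xyz [-108.7, -141.8, 91.5] rot [0.005, -0.063, -0.116] deg 7.5
xyz [-205.4, -298.6, 181.4] rot [0.005, -0.132, -0.237] deg 15.5
xyz [-72.2, -166.2, 95.9] rot [-0.0, -0.07, -0.121] deg 8.0
```

```bash
python3 -m handwheel '[{"xyz":[-13,-17,11],"delta_rot":[0.001,-0.008,-0.014],"hand":1},{"xyz":[-35,-45,29],"delta_rot":[0.002,-0.02,-0.037],"hand":1},{"xyz":[-60,-78,50],"delta_rot":[0.003,-0.035,-0.064],"hand":1},{"xyz":[-85,-110,71],"delta_rot":[0.004,-0.05,-0.09],"hand":1},{"xyz":[-109,-142,91],"delta_rot":[0.005,-0.063,-0.116],"hand":1}]' >/dev/null; python3 -m handwheel '[{"xyz":[-17,-40,23],"delta_rot":[0,-0.017,-0.03],"hand":1},{"xyz":[-34,-78,45],"delta_rot":[0,-0.033,-0.057],"hand":1},{"xyz":[-50,-115,66],"delta_rot":[0,-0.048,-0.084],"hand":1},{"xyz":[-64,-148,85],"delta_rot":[0,-0.062,-0.107],"hand":1},{"xyz":[-72,-166,96],"delta_rot":[0,-0.07,-0.121],"hand":1}]' >/dev/null;python3 -m handwheel '[{"xyz":[0,0,0],"delta_rot":[0,0,0],"hand":1},{"xyz":[0,0,0],"delta_rot":[0,0,0],"hand":1},{"xyz":[0,0,0],"delta_rot":[0,0,0],"hand":1},{"xyz":[0,0,0],"delta_rot":[0,0,0],"hand":1},{"xyz":[0,0,0],"delta_rot":[0,0,0],"hand":1}]' >/dev/null; python3 - <<'E'
from h import *
st()
delta(*pose([.564,-.050,.28],0,-30))
cv2.imwrite("pics/d.png",np.hstack([cv2.resize(vision.capture("side")[120:300,160:360],None,fx=2,fy=2),cv2.resize(vision.capture("top")[160:280,260:380],(360,360))])[:,:,::-1])
E
```

```text
t 7.28 q [-1.7, 23.7, 87.3, -32.0, 71.2, -80.7] p [0.5639, -0.0551, 0.3083] z [-0.002, -0.502, -0.865] y [-0.003, 0.865, -0.502] F [0.4, 1.5, -2.9] op 0.149 gf 30.0
xyz [-0.2, 18.6, 32.9] rot [-0.002, -0.002, 0.003] deg 0.3
```

View pics/d.png

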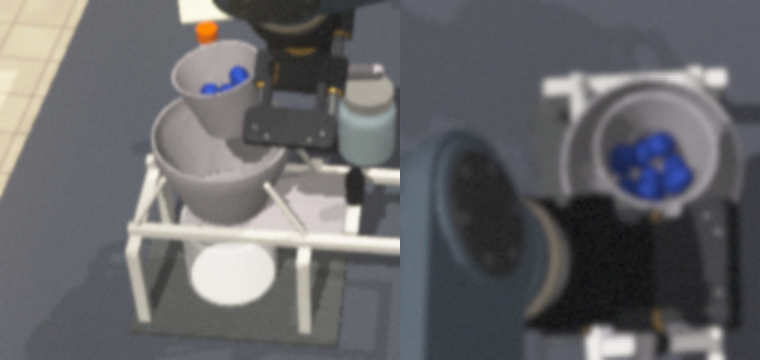

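Side crop shows the cup (215,80) above the hopper with all pebbles; top crop shows cup rim centre (656,150) almost concentric with the hopper. Lowering and starting the roll to 50°.

```bash
python3 -c "
from h import *
print(onz('top',(345.3,210),.328))"; python3 -m handwheel '[{"xyz":[0,4,7],"delta_rot":[0,0,0],"hand":1},{"xyz":[0,9,16],"delta_rot":[0,0,0],"hand":1},{"xyz":[0,15,26],"delta_rot":[0,0,0],"hand":1},{"xyz":[0,18.6,33],"delta_rot":[0,0,0],"hand":1},{"xyz":[0,18.6,33],"delta_rot":[0,0,0],"hand":1}]' >/dev/null; python3 -m handwheel '[{"xyz":[0,1.9,-0.2],"delta_rot":[-0.17,0,0],"hand":1},{"xyz":[0,3.8,-0.7],"delta_rot":[-0.35,0,0],"hand":1},{"xyz":[0,5.5,-1.5],"delta_rot":[-0.52,0,0],"hand":1},{"xyz":[0,7.1,-2.6],"delta_rot":[-0.7,0,0],"hand":1},{"xyz":[0,8.4,-3.9],"delta_rot":[-0.87,0,0],"hand":1}]' >/dev/null; python3 -c "
from h import *
st();delta(*pose([.564,-.050,.28],0,20))"
```

```text
[ 0.647  -0.0578  0.328 ]
t 8.62 q [-25.7, 25.6, 86.6, 18.2, 77.3, -121.3] p [0.5646, -0.0486, 0.2708] z [-0.0, 0.338, -0.941] y [-0.001, 0.941, 0.338] F [0.5, -0.4, -3.4] op 0.147 gf 30.1
xyz [0.6, 1.8, 1.9] rot [-0.004, -0.0, 0.001] deg 0.3
```

```bash
python3 -m handwheel '[{"xyz":[-1,1.8,1],"delta_rot":[-0.07,0,0],"hand":1},{"xyz":[-2,2.8,1],"delta_rot":[-0.14,0,0],"hand":1},{"xyz":[-3,3.8,1],"delta_rot":[-0.21,0,0],"hand":1},{"xyz":[-3,4.8,1],"delta_rot":[-0.28,0,0],"hand":1},{"xyz":[-3,5.6,1],"delta_rot":[-0.35,0,0],"hand":1}]' >/dev/null; python3 -c "
from h import *
st();delta(*pose([.567,-.050,.28],0,40))"
```

```text
t 9.25 q [-32.8, 31.2, 85.4, 32.2, 87.8, -131.0] p [0.5675, -0.0451, 0.2701] z [-0.001, 0.634, -0.774] y [0.003, 0.774, 0.634] F [-0.7, -5.9, -1.4] op 0.151 gf 30.7
xyz [0.5, 2.6, 0.2] rot [-0.012, -0.001, -0.003] deg 0.7
```

```bash
python3 -m handwheel '[{"xyz":[0,2.6,0],"delta_rot":[0,0,0],"hand":1},{"xyz":[0,2.6,0],"delta_rot":[0,0,0],"hand":1},{"xyz":[0,2.6,0],"delta_rot":[0,0,0],"hand":1},{"xyz":[0,2.6,0],"delta_rot":[0,0,0],"hand":1},{"xyz":[0,2.6,0],"delta_rot":[0,0,0],"hand":1}]' >/dev/null; python3 -c "
from h import *
st();delta(*pose([.567,-.050,.28],0,40))"
```

```text
t 9.88 q [-32.6, 31.0, 85.4, 32.2, 87.8, -130.8] p [0.5676, -0.0432, 0.2717] z [-0.001, 0.632, -0.775] y [0.003, 0.775, 0.632] F [-1.4, -6.1, -1.1] op 0.15 gf 30.7
xyz [0.6, 0.1, 0.2] rot [-0.014, -0.001, -0.003] deg 0.8
```

```bash
python3 - <<'E'
from h import *
cv2.imwrite("pics/e.png",np.hstack([cv2.resize(vision.capture("side")[120:270,180:330],(420,420),interpolation=cv2.INTER_CUBIC),cv2.resize(vision.capture("top")[160:280,280:380],(350,420),interpolation=cv2.INTER_CUBIC)])[:,:,::-1])
E
```

```text
(no output)
```

View pics/e.png

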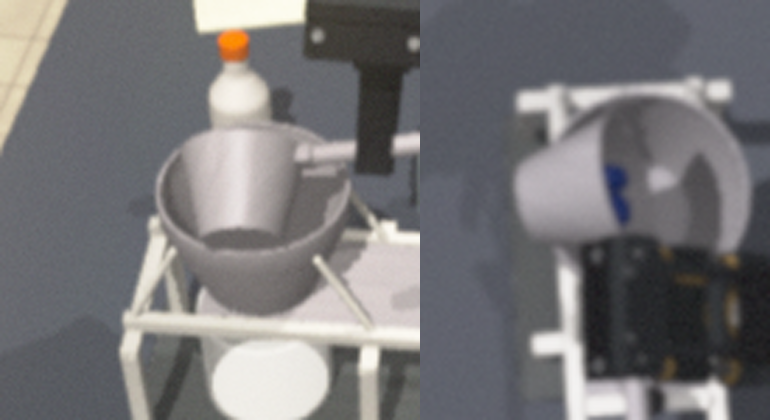

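The side half shows the cup's foot (240,240) at the hopper's near wall and the handle sloping about 8° (cup sagged slightly in the grip); pebbles still in the cup (top half, (617,195)). I'll raise and shift right.

```bash
python3 -c "
from h import *
delta(*pose([.567,-.050,.305],0,40));delta(*pose([.567,-.060,.305],0,40))
P=pose([.567,-.060,.305],0,40)
for f in (46,52,58,64,70): delta(*pose([.567,-.060,.305],0,f),P)"
```

```text
xyz [0.6, 15.9, -19.2] rot [-0.014, -0.001, -0.003] deg 0.8
xyz [0.6, 8.1, -25.5] rot [-0.014, -0.001, -0.003] deg 0.8
xyz [0.0, 1.1, -0.1] rot [-0.105, 0.0, 0.0] deg 6.0
xyz [0.0, 2.3, -0.2] rot [-0.209, 0.0, 0.0] deg 12.0
xyz [0.0, 3.4, -0.5] rot [-0.314, 0.0, 0.0] deg 18.0
xyz [0.0, 4.5, -1.0] rot [-0.419, 0.0, 0.0] deg 24.0
xyz [0.0, 5.5, -1.5] rot [-0.524, 0.0, 0.0] deg 30.0
```

```bash
python3 -m handwheel '[{"xyz":[0,8,-9.5],"delta_rot":[0,0,0],"hand":1},{"xyz":[0,15.9,-19],"delta_rot":[-0.01,0,0],"hand":1},{"xyz":[0,13,-22],"delta_rot":[-0.01,0,0],"hand":1},{"xyz":[0,8,-25.5],"delta_rot":[-0.01,0,0],"hand":1},{"xyz":[0,8,-25.5],"delta_rot":[-0.01,0,0],"hand":1}]' >/dev/null; python3 -c "
from h import *
st();delta(*pose([.567,-.060,.305],0,40))"
```

```text
t 10.6 q [-33.5, 29.9, 83.5, 32.6, 91.5, -129.9] p [0.5668, -0.0499, 0.2963] z [-0.003, 0.647, -0.762] y [0.003, 0.762, 0.647] F [-0.1, -0.1, -3.1] op 0.151 gf 30.0
xyz [-0.2, -2.1, -2.1] rot [0.006, -0.003, -0.003] deg 0.4
```

```bash
python3 -m handwheel '[{"xyz":[0,0.5,0],"delta_rot":[-0.05,0,0],"hand":1},{"xyz":[0,1.1,-0.1],"delta_rot":[-0.1,0,0],"hand":1},{"xyz":[0,1.6,-0.1],"delta_rot":[-0.15,0,0],"hand":1},{"xyz":[0,2.2,-0.2],"delta_rot":[-0.2,0,0],"hand":1},{"xyz":[0,2.7,-0.4],"delta_rot":[-0.25,0,0],"hand":1}]' >/dev/null; python3 -m handwheel '[{"xyz":[0,0.5,0],"delta_rot":[-0.05,0,0],"hand":1},{"xyz":[0,1.1,-0.1],"delta_rot":[-0.1,0,0],"hand":1},{"xyz":[0,1.6,-0.1],"delta_rot":[-0.15,0,0],"hand":1},{"xyz":[0,2.2,-0.2],"delta_rot":[-0.2,0,0],"hand":1},{"xyz":[0,2.7,-0.4],"delta_rot":[-0.25,0,0],"hand":1}]' >/dev/null; python3 -c "
from h import *
st();delta(*pose([.567,-.060,.305],0,70))"
```

```text
t 11.85 q [-39.5, 40.6, 83.3, 48.9, 107.3, -137.8] p [0.567, -0.0464, 0.3015] z [-0.002, 0.935, -0.355] y [0.003, 0.355, 0.935] F [1.0, 0.3, -1.3] op 0.15 gf 30.0
xyz [-0.0, -1.4, -2.9] rot [-0.014, -0.002, -0.003] deg 0.8
```

```bash
python3 -m handwheel '[{"xyz":[0,0.5,0],"delta_rot":[-0.05,0,0],"hand":1},{"xyz":[0,1.1,-0.1],"delta_rot":[-0.1,0,0],"hand":1},{"xyz":[0,1.6,-0.1],"delta_rot":[-0.15,0,0],"hand":1},{"xyz":[0,2.2,-0.2],"delta_rot":[-0.2,0,0],"hand":1},{"xyz":[0,2.7,-0.4],"delta_rot":[-0.25,0,0],"hand":1}]' >/dev/null; python3 -m handwheel '[{"xyz":[0,0.5,0],"delta_rot":[-0.05,0,0],"hand":1},{"xyz":[0,1.1,-0.1],"delta_rot":[-0.1,0,0],"hand":1},{"xyz":[0,1.6,-0.1],"delta_rot":[-0.15,0,0],"hand":1},{"xyz":[0,1.6,-0.1],"delta_rot":[-0.15,0,0],"hand":1},{"xyz":[0,1.6,-0.1],"delta_rot":[-0.15,0,0],"hand":1}]' >/dev/null; python3 - <<'E'
from h import *
st()
im=vision.capture("side");cv2.imwrite("pics/f_s.png",im[:,:,::-1]);t=vision.capture("top");cv2.imwrite("pics/f_t.png",t[:,:,::-1])
for n,i in(("s",im),("t",t)):
    m=((i[:,:,2].astype(int)-i[:,:,0]>60)&(i[:,:,2]>90)).astype(np.uint8)
    c,_,s,ce=cv2.connectedComponentsWithStats(m); print(n,[(s[k][4],ce[k].round().tolist()) for k in range(1,c) if s[k][4]>8])
E
```

```text
t 13.1 q [-40.8, 50.2, 83.9, 60.3, 119.5, -141.2] p [0.567, -0.0457, 0.3057] z [-0.001, 0.999, 0.033] y [0.003, -0.033, 0.999] F [-1.0, 0.9, -1.1] op 0.147 gf 30.0
s [(np.int32(34), [264.0, 207.0]), (np.int32(41), [274.0, 206.0]), (np.int32(13), [283.0, 205.0])]
t [(np.int32(120), [349.0, 221.0]), (np.int32(175), [461.0, 429.0]), (np.int32(207), [482.0, 448.0])]
```

```bash
python3 -m handwheel '[{"xyz":[0,2,-0.2],"delta_rot":[0.17,0,0],"hand":1},{"xyz":[0,4.1,-0.7],"delta_rot":[0.35,0,0],"hand":1},{"xyz":[0,6.3,-1.6],"delta_rot":[0.52,0,0],"hand":1},{"xyz":[0,8.7,-2.7],"delta_rot":[0.7,0,0],"hand":1},{"xyz":[0,11.6,-3.9],"delta_rot":[0.87,0,0],"hand":1}]' >/dev/null; python3 -m handwheel '[{"xyz":[0,-2,-0.2],"delta_rot":[0.17,0,0],"hand":1},{"xyz":[0,-3.9,-0.7],"delta_rot":[0.35,0,0],"hand":1},{"xyz":[0,-5.7,-1.6],"delta_rot":[0.52,0,0],"hand":1},{"xyz":[0,-7.3,-2.7],"delta_rot":[0.7,0,0],"hand":1},{"xyz":[0,-8.4,-3.9],"delta_rot":[0.87,0,0],"hand":1}]' >/dev/null; python3 - <<'E'
from h import *
st();delta(*pose([.567,-.06,.33],0,-30));delta(*pose([.52,.15,.33],-8,-30))
P=pose([.52,.15,.33],-8,-30);delta(*pose([.46,.341,.33],-15.5,-30),P)
im=vision.capture("side");t=vision.capture("top")
for n,i in(("s",im),("t",t)):
    m=((i[:,:,2].astype(int)-i[:,:,0]>60)&(i[:,:,2]>90)).astype(np.uint8)
    c,_,s,ce=cv2.connectedComponentsWithStats(m); print(n,[(s[k][4],ce[k].round().tolist()) for k in range(1,c) if s[k][4]>8])
E
```

```text
t 14.45 q [-13.0, 20.8, 84.6, -8.2, 73.2, -100.7] p [0.566, -0.0583, 0.3156] z [-0.003, -0.14, -0.99] y [-0.001, 0.99, -0.14] F [-0.5, 0.2, -1.8] op 0.15 gf 29.9
xyz [-1.0, -7.8, -3.8] rot [0.384, -0.003, 0.002] deg 22.0
xyz [46.7, 200.2, -33.0] rot [0.383, 0.043, 0.134] deg 23.4
xyz [86.7, 156.6, -90.4] rot [-0.0, 0.065, 0.113] deg 7.5
s [(np.int32(378), [528.0, 174.0]), (np.int32(19), [284.0, 204.0]), (np.int32(79), [270.0, 206.0])]
t [(np.int32(29), [455.0, 423.0]), (np.int32(93), [465.0, 433.0]), (np.int32(214), [482.0, 448.0])]
```

```bash
python3 -m handwheel '[{"xyz":[9,40,-7],"delta_rot":[0.08,0.009,0.027],"hand":1},{"xyz":[19,80,-13],"delta_rot":[0.155,0.018,0.054],"hand":1},{"xyz":[28,120,-20],"delta_rot":[0.23,0.026,0.08],"hand":1},{"xyz":[38,160,-27],"delta_rot":[0.31,0.035,0.107],"hand":1},{"xyz":[47,200,-33],"delta_rot":[0.383,0.043,0.134],"hand":1}]' >/dev/null; python3 -m handwheel '[{"xyz":[17,31,-18],"delta_rot":[0,0.013,0.023],"hand":1},{"xyz":[35,63,-36],"delta_rot":[0,0.026,0.046],"hand":1},{"xyz":[52,94,-54],"delta_rot":[0,0.04,0.07],"hand":1},{"xyz":[70,126,-72],"delta_rot":[0,0.053,0.092],"hand":1},{"xyz":[87,157,-90],"delta_rot":[0,0.065,0.113],"hand":1}]' >/dev/null; python3 - <<'E'
from h import *
st();
for p in (0,-8,8): delta(*pose([.46,.341,.10],-15.5,-30,p))
E
```

```text
t 15.8 q [34.4, 33.0, 68.4, -18.7, 101.8, -40.2] p [0.4582, 0.3357, 0.3199] z [-0.139, -0.475, -0.869] y [0.23, 0.838, -0.495] F [0.6, 0.3, -1.7] op 0.151 gf 30.0
xyz [-1.9, 113.7, 199.3] rot [0.006, -0.007, 0.002] deg 0.5
xyz [-3.4, 113.7, 199.2] rot [0.006, -0.146, 0.002] deg 8.4
xyz [-0.4, 113.7, 199.2] rot [0.005, 0.133, 0.003] deg 7.6
```

```bash
python3 - <<'E'
from h import *
m=vision.camera_model("side");T=np.array(m["camera_from_world"])
def pr(X):
    c=T[:3,:3]@X+T[:3,3]; return cv2.projectPoints(np.array([[c[0],-c[1],-c[2]]]),np.zeros(3),np.zeros(3),np.array(m["camera_matrix"]),np.array(m["dist_coeffs"]))[0].ravel()
G=np.array([.5676,-.050,.2805]);zt=np.array([0,.632,-.775])
for p in (-4,0,4,8,12,16):
    d=np.array([np.cos(np.radians(p)),0,0])+zt*np.sin(np.radians(p)); print(p,pr(G+d*.044).round(1),pr(G-d*.06).round(1))
E
```

```text
-4 [290.  166.3] [346.  175.4]
0 [289.8 167.9] [346.3 173.1]
4 [289.7 169.6] [346.4 170.8]
8 [289.8 171.3] [346.4 168.5]
12 [289.9 173. ] [346.2 166.1]
16 [290.2 174.7] [345.9 163.8]
```

Measured sag is about 12°; I'll pitch the tool to level the cup and lower it.

```bash
python3 -m handwheel '[{"xyz":[-1,20,35],"delta_rot":[0,-0.04,0],"hand":1},{"xyz":[-2,45,79],"delta_rot":[0,-0.08,0],"hand":1},{"xyz":[-3,70,123],"delta_rot":[0,-0.12,0],"hand":1},{"xyz":[-4,95,166],"delta_rot":[0,-0.17,0],"hand":1},{"xyz":[-4,113,198],"delta_rot":[0,-0.21,0],"hand":1}]' >/dev/null; python3 -m handwheel '[{"xyz":[0,0,0],"delta_rot":[0,0,0],"hand":1},{"xyz":[0,0,0],"delta_rot":[0,0,0],"hand":1},{"xyz":[0,0,0],"delta_rot":[0,0,0],"hand":1},{"xyz":[0,0,0],"delta_rot":[0,0,0],"hand":1},{"xyz":[0,0,0],"delta_rot":[0,0,0],"hand":1}]' >/dev/null; python3 - <<'E'
from h import *
st();
for z in (.056,.065): delta(*pose([.46,.341,z],-15.5,-30,-12))
cv2.imwrite("pics/g.png",np.hstack([cv2.resize(vision.capture("side")[300:480,230:430],None,fx=2,fy=2),cv2.resize(vision.capture("top")[240:360,130:250],(360,360))])[:,:,::-1])
E
```

```text
t 17.05 q [38.3, 45.8, 84.0, -28.9, 70.3, -24.7] p [0.4626, 0.3339, 0.0932] z [0.071, -0.523, -0.85] y [0.231, 0.837, -0.496] F [0.5, 0.6, -1.5] op 0.149 gf 30.0
xyz [10.4, 23.7, 38.7] rot [0.005, 0.0, -0.0] deg 0.3
xyz [8.7, 19.2, 31.1] rot [0.005, 0.0, -0.0] deg 0.3
```

View pics/g.png

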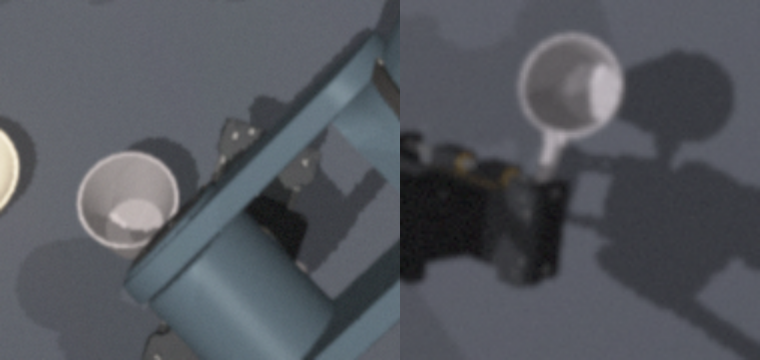

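The cup is empty and roughly level (side rim centre (128,200), top rim centre (571,85)). Lowering with force checks.

```bash
python3 -m handwheel '[{"xyz":[2,5,8],"delta_rot":[0,0,0],"hand":1},{"xyz":[4,10,16],"delta_rot":[0,0,0],"hand":1},{"xyz":[6,14,23],"delta_rot":[0,0,0],"hand":1},{"xyz":[8,18,29],"delta_rot":[0,0,0],"hand":1},{"xyz":[8.7,19.2,31],"delta_rot":[0,0,0],"hand":1}]' >/dev/null; python3 -c "
from h import *
st()"; python3 -m handwheel '[{"xyz":[0.4,1,1.7],"delta_rot":[0,0,0],"hand":1},{"xyz":[0.8,2,3.4],"delta_rot":[0,0,0],"hand":1},{"xyz":[0.8,2,3.4],"delta_rot":[0,0,0],"hand":1},{"xyz":[0.8,2,3.4],"delta_rot":[0,0,0],"hand":1},{"xyz":[0.8,2,3.4],"delta_rot":[0,0,0],"hand":1}]' >/dev/null; python3 -c "
from h import *
st();delta(*pose([.46,.341,.056],-15.5,-30,-12))"
```

```text
t 17.77 q [38.5, 49.1, 84.5, -29.5, 67.1, -22.6] p [0.46, 0.3347, 0.054] z [0.07, -0.524, -0.849] y [0.23, 0.836, -0.498] F [-0.3, 0.3, -2.1] op 0.152 gf 30.0
t 18.4 q [38.5, 49.3, 84.6, -29.6, 66.8, -22.4] p [0.4602, 0.3348, 0.0512] z [0.07, -0.524, -0.849] y [0.231, 0.836, -0.497] F [-1.8, -1.2, 1.7] op 0.151 gf 30.0
xyz [0.3, 2.7, 3.7] rot [0.003, -0.0, 0.001] deg 0.2
```

```bash
python3 -m handwheel '[{"xyz":[0.2,0.6,0.9],"delta_rot":[0,0,0],"hand":1},{"xyz":[0.4,1.2,1.8],"delta_rot":[0,0,0],"hand":1},{"xyz":[0.4,1.8,2.6],"delta_rot":[0,0,0],"hand":1},{"xyz":[0.4,1.8,2.6],"delta_rot":[0,0,0],"hand":1},{"xyz":[0.4,1.8,2.6],"delta_rot":[0,0,0],"hand":1}]' >/dev/null; python3 -c "
from h import *
st()"; python3 -m handwheel '[{"xyz":[0,0,0],"delta_rot":[0,0,0],"hand":0.72},{"xyz":[0,0,0],"delta_rot":[0,0,0],"hand":0.65},{"xyz":[0,0,0],"delta_rot":[0,0,0],"hand":0.5},{"xyz":[0,0,0],"delta_rot":[0,0,0],"hand":0.2},{"xyz":[0,0,0],"delta_rot":[0,0,0],"hand":-0.2}]' >/dev/null;  python3 -c "
from h import *
st()"
```

```text
t 19.02 q [38.5, 49.6, 84.6, -29.7, 66.7, -22.3] p [0.4601, 0.3348, 0.0481] z [0.07, -0.525, -0.848] y [0.231, 0.836, -0.498] F [-3.3, -1.3, 5.3] op 0.152 gf 30.1
t 19.65 q [38.5, 49.7, 84.5, -29.7, 66.5, -22.3] p [0.4609, 0.3353, 0.0474] z [0.071, -0.523, -0.849] y [0.23, 0.837, -0.496] F [-0.4, -0.3, 0.7] op 0.395 gf 0.0
```

```bash
python3 -m handwheel '[{"xyz":[0,0,0],"delta_rot":[0,0,0],"hand":-0.4},{"xyz":[0,0,-15],"delta_rot":[0,0,0],"hand":-0.4},{"xyz":[0,0,-50],"delta_rot":[0,0,0],"hand":-0.4},{"xyz":[0,0,-100],"delta_rot":[0,0,0],"hand":-0.4},{"xyz":[0,0,-150],"delta_rot":[0,0,0],"hand":-0.4}]' >/dev/null;  python3 - <<'E'
from h import *
st();P=pose([.49,.15,.26],-6,-10)
delta(*P);delta(*pose([.524,-.067,.24],2.2,0),P)
for n in("side","top"):
    cv2.imwrite(f"pics/h_{n}.png",vision.capture(n)[:,:,::-1])
a=cv2.imread("pics/h_top.png").astype(int);b=cv2.imread("pics/top0.png").astype(int)
# rim fit in top view
def rim(im):
    g=cv2.GaussianBlur(im.astype(np.uint8),(0,0),2)[:,:,1]; g=cv2.resize(cv2.cvtColor(im.astype(np.uint8),cv2.COLOR_BGR2GRAY)[235:300,155:225],None,fx=4,fy=4,interpolation=cv2.INTER_CUBIC)
    return cv2.HoughCircles(g,cv2.HOUGH_GRADIENT,1,200,param1=60,param2=20,minRadius=50,maxRadius=90)
for i in(b,a):
    c=rim(i);print(None if c is None else c[0][0]/4+[155,235,0])
E
```

```text
t 20.27 q [44.1, 43.1, 72.7, -25.2, 84.9, -26.7] p [0.4497, 0.4149, 0.1772] z [0.071, -0.523, -0.849] y [0.23, 0.837, -0.496] F [0.9, -0.0, 0.3] op 0.701 gf 0.0
xyz [-94.7, -249.8, 81.3] rot [-0.358, 0.15, -0.118] deg 23.3
xyz [-56.5, -203.6, 56.4] rot [-0.174, -0.012, -0.143] deg 12.9
[189.125      269.375       17.04999924]
[192.875      270.875       15.60000038]
```

```bash
python3 -m handwheel '[{"xyz":[0,-30,-60],"delta_rot":[-0.03,0,0],"hand":-0.4},{"xyz":[-20,-80,-40],"delta_rot":[-0.1,0.04,-0.03],"hand":-0.4},{"xyz":[-45,-135,0],"delta_rot":[-0.2,0.08,-0.06],"hand":-0.4},{"xyz":[-70,-190,40],"delta_rot":[-0.28,0.12,-0.09],"hand":-0.4},{"xyz":[-95,-250,81],"delta_rot":[-0.358,0.15,-0.118],"hand":-0.4}]' >/dev/null;  python3 - <<'E'
from h import *
st();delta(*pose([.524,-.067,.25],2.2,0))
E
```

```text
t 21.0 q [13.3, 22.8, 93.4, -10.2, 67.5, -66.6] p [0.4841, 0.1788, 0.2484] z [-0.017, -0.171, -0.985] y [0.102, 0.98, -0.172] F [2.3, 0.2, -0.7] op 0.697 gf 0.0
xyz [-65.1, -235.1, 50.7] rot [-0.173, -0.012, -0.142] deg 12.8
```

```bash
python3 -m handwheel '[{"xyz":[-13,-47,10],"delta_rot":[-0.035,-0.002,-0.03],"hand":-0.3},{"xyz":[-26,-94,20],"delta_rot":[-0.07,-0.005,-0.06],"hand":-0.3},{"xyz":[-39,-141,30],"delta_rot":[-0.1,-0.007,-0.09],"hand":-0.3},{"xyz":[-52,-190,40],"delta_rot":[-0.14,-0.01,-0.12],"hand":-0.3},{"xyz":[-65,-235,51],"delta_rot":[-0.173,-0.012,-0.142],"hand":-0.3}]' >/dev/null; python3 -m handwheel '[{"xyz":[0,0,0],"delta_rot":[0,0,0],"hand":-0.3},{"xyz":[0,0,0],"delta_rot":[0,0,0],"hand":-0.3},{"xyz":[0,0,0],"delta_rot":[0,0,0],"hand":-0.3},{"xyz":[0,0,0],"delta_rot":[0,0,0],"hand":-0.3},{"xyz":[0,0,0],"delta_rot":[0,0,0],"hand":-0.3}]' >/dev/null;  python3 - <<'E'
from h import *
st();delta(*pose([.524,-.067,.164],2.2,0))
im=vision.capture("side")
m=((im[:,:,2].astype(int)-im[:,:,0]>60)&(im[:,:,2]>90)).astype(np.uint8)
c,_,s,ce=cv2.connectedComponentsWithStats(m); print([(s[k][4],ce[k].round().tolist()) for k in range(1,c) if s[k][4]>8])
# cup check: rim/handle-end vs start, side view template match
a=cv2.imread("pics/side0.png");b=im[:,:,::-1].copy()
t=a[385:460,262:390]
r=cv2.matchTemplate(b[330:480,200:450],t,cv2.TM_CCOEFF_NORMED);print(r.max(),np.array(np.unravel_index(r.argmax(),r.shape))[::-1]+[200,330],"was 262,385")
a=cv2.imread("pics/top0.png");b=vision.capture("top")[:,:,::-1].copy();t=a[248:332,165:212]
r=cv2.matchTemplate(b[220:360,140:240],t,cv2.TM_CCOEFF_NORMED);print(r.max(),np.array(np.unravel_index(r.argmax(),r.shape))[::-1]+[140,220],"was 165,248")
E
```

```text
t 22.25 q [-19.1, 22.1, 95.5, -0.2, 62.4, -111.2] p [0.5235, -0.0643, 0.239] z [-0.0, -0.003, -1.0] y [-0.039, 0.999, -0.002] F [-0.3, -0.6, -0.1] op 0.651 gf 0.0
xyz [-0.4, -2.5, 86.0] rot [-0.002, -0.001, 0.0] deg 0.1
[(np.int32(394), [528.0, 174.0]), (np.int32(19), [284.0, 204.0]), (np.int32(34), [264.0, 207.0]), (np.int32(41), [274.0, 206.0])]
0.5758771 [264 386] was 262,385
0.5710399 [165 248] was 165,248
```

Cup stands at its start spot; pebbles in the hopper only. Descending on the knob.

```bash
python3 -m handwheel '[{"xyz":[0,-2.5,20],"delta_rot":[0,0,0],"hand":-0.3},{"xyz":[0,-2.5,42],"delta_rot":[0,0,0],"hand":-0.3},{"xyz":[0,-2.5,64],"delta_rot":[0,0,0],"hand":-0.3},{"xyz":[0,-2.5,80],"delta_rot":[0,0,0],"hand":-0.3},{"xyz":[0,-2.5,86],"delta_rot":[0,0,0],"hand":-0.3}]' >/dev/null; python3 -c "
from h import *
st()";python3 -m handwheel '[{"xyz":[0,0,0],"delta_rot":[0,0,0],"hand":0},{"xyz":[0,0,0],"delta_rot":[0,0,0],"hand":0.4},{"xyz":[0,0,0],"delta_rot":[0,0,0],"hand":0.6},{"xyz":[0,0,0],"delta_rot":[0,0,0],"hand":1},{"xyz":[0,0,0],"delta_rot":[0,0,0],"hand":1}]' >/dev/null; python3 -m handwheel '[{"xyz":[0,0,0],"delta_rot":[0,0,0],"hand":1},{"xyz":[0,0,0],"delta_rot":[0,0,0],"hand":1},{"xyz":[0,0,0],"delta_rot":[0,0,0],"hand":1},{"xyz":[0,0,0],"delta_rot":[0,0,0],"hand":1},{"xyz":[0,0,0],"delta_rot":[0,0,0],"hand":1}]' >/dev/null; python3 -c "
from h import *
st()"
```

```text
t 22.98 q [-19.4, 29.3, 100.4, -0.2, 50.4, -111.5] p [0.5231, -0.0677, 0.152] z [-0.002, -0.002, -1.0] y [-0.037, 0.999, -0.002] F [0.2, -1.2, -0.1] op 0.653 gf 0.0
t 24.23 q [-19.5, 29.2, 100.3, -0.4, 50.4, -111.4] p [0.5239, -0.0701, 0.1533] z [0.0, -0.006, -1.0] y [-0.038, 0.999, -0.006] F [-0.9, -5.5, 0.9] op 0.21 gf 30.0
```

```bash
python3 -m handwheel '[{"xyz":[8,-2,0],"delta_rot":[0,0,0],"hand":1},{"xyz":[24,-2,0],"delta_rot":[0,0,0],"hand":1},{"xyz":[40,-2,0],"delta_rot":[0,0,0],"hand":1},{"xyz":[56,-2,0],"delta_rot":[0,0,0],"hand":1},{"xyz":[70,-2,0],"delta_rot":[0,0,0],"hand":1}]' >/dev/null; python3 -m handwheel '[{"xyz":[5,0,0],"delta_rot":[0,0,0],"hand":1},{"xyz":[10,0,0],"delta_rot":[0,0,0],"hand":1},{"xyz":[10,0,0],"delta_rot":[0,0,0],"hand":1},{"xyz":[10,0,0],"delta_rot":[0,0,0],"hand":1},{"xyz":[10,0,0],"delta_rot":[0,0,0],"hand":1}]' >/dev/null; python3 - <<'E'
from h import *
st();s=bot.read_state();d=np.array([.999,.038,0]);print("pulled",(np.array([.5239,-.0701,.1533])-s["position"])@d)
for n in("side","top"): cv2.imwrite(f"pics/k_{n}.png",vision.capture(n)[:,:,::-1])
im=cv2.imread("pics/k_side.png").astype(int)
m=((im[:,:,0]-im[:,:,2]>50)&(im[:,:,0]>80)).astype(np.uint8)
c,_,st_,ce=cv2.connectedComponentsWithStats(m); print([(st_[k][4],ce[k].round().tolist()) for k in range(1,c) if st_[k][4]>8])
E
```

```text
t 25.48 q [-23.5, 24.4, 110.9, -0.0, 44.1, -115.5] p [0.4479, -0.0739, 0.1533] z [0.009, -0.004, -1.0] y [-0.036, 0.999, -0.005] F [8.3, 1.0, -8.1] op 0.207 gf 30.1
pulled 0.07608804919205707
[(np.int32(255), [520.0, 179.0])]
```

```bash
python3 -m handwheel '[{"xyz":[2,0,0],"delta_rot":[0,0,0],"hand":1},{"xyz":[4,0,0],"delta_rot":[0,0,0],"hand":1},{"xyz":[4,0,0],"delta_rot":[0,0,0],"hand":1},{"xyz":[4,0,0],"delta_rot":[0,0,0],"hand":1},{"xyz":[4,0,0],"delta_rot":[0,0,0],"hand":1}]' >/dev/null; python3 - <<'E'
from h import *
st();s=bot.read_state();d=np.array([.999,.038,0]);print("pulled",(np.array([.5239,-.0701,.1533])-s["position"])@d)
ims={}
for n in("side","top"): ims[n]=vision.capture(n); cv2.imwrite(f"pics/l_{n}.png",ims[n][:,:,::-1])
def pr(n,X):
    m=vision.camera_model(n);T=np.array(m["camera_from_world"]);c=T[:3,:3]@X+T[:3,3]
    return cv2.projectPoints(np.array([[c[0],-c[1],-c[2]]]),np.zeros(3),np.zeros(3),np.array(m["camera_matrix"]),np.array(m["dist_coeffs"]))[0].ravel()
def prof(im,n,x0,x1,y,z):
    o=[]
    for x in np.arange(x0,x1,-.003):
        X=np.array([.654,-.062,0])+x*d+y*np.array([-.038,.999,0])+[0,0,z]
        u=pr(n,X); o.append(int(cv2.getRectSubPix(cv2.cvtColor(im,cv2.COLOR_RGB2GRAY),(1,1),(float(u[0]),float(u[1])))[0,0]))
    print(n,x0,y,o)
for n in("side","top"):
    i0=cv2.imread(f"pics/{n}0.png")[:,:,::-1].copy()
    for y in(.034,-.034):
        prof(i0,n,-.11,-.15,y,.137);prof(ims[n],n,-.19,-.235,y,.137)
    prof(i0,n,-.19,-.235,.048,.131);prof(i0,n,-.19,-.235,-.048,.131)
# blue-ish pixels per region, side
im=ims["side"].astype(int);m=((im[:,:,2]-im[:,:,0]>35)).astype(np.uint8)
c,_,a,ce=cv2.connectedComponentsWithStats(m); print([(int(a[k][4]),ce[k].round().tolist()) for k in range(1,c) if a[k][4]>12])
E
```

```text
t 26.2 q [-23.7, 24.2, 111.4, -0.0, 43.8, -115.7] p [0.444, -0.0741, 0.1533] z [0.009, -0.005, -1.0] y [-0.036, 0.999, -0.005] F [8.1, 0.3, -8.6] op 0.213 gf 30.1
pulled 0.07997490710563564
side -0.11 0.034 [200, 202, 202, 196, 210, 240, 244, 244, 227, 111, 72, 72, 71, 71]
side -0.19 0.034 [181, 176, 173, 176, 206, 240, 245, 246, 210, 100, 67, 68, 67, 91, 211]
side -0.11 -0.034 [206, 197, 131, 63, 49, 52, 50, 49, 64, 141, 184, 185, 189, 190]
side -0.19 -0.034 [63, 78, 74, 62, 63, 63, 62, 64, 61, 63, 61, 64, 64, 60, 70]
side -0.19 0.048 [239, 239, 239, 239, 238, 199, 91, 127, 230, 237, 238, 237, 238, 238, 239]
side -0.19 -0.048 [238, 240, 241, 239, 233, 162, 79, 171, 232, 236, 237, 238, 238, 240, 244]
top -0.11 0.034 [190, 190, 188, 185, 200, 225, 234, 234, 215, 159, 104, 95, 94, 95]
top -0.19 0.034 [82, 62, 56, 62, 64, 71, 75, 83, 87, 87, 84, 81, 79, 79, 81]
top -0.11 -0.034 [188, 188, 185, 182, 192, 193, 178, 166, 140, 93, 66, 61, 61, 62]
top -0.19 -0.034 [79, 82, 83, 89, 92, 95, 97, 99, 101, 102, 103, 103, 106, 108, 111]
top -0.19 0.048 [217, 218, 217, 217, 211, 184, 130, 132, 184, 209, 213, 212, 213, 214, 213]
top -0.19 -0.048 [216, 216, 216, 216, 208, 167, 119, 145, 195, 213, 214, 212, 213, 218, 230]
[(636, [443.0, 109.0]), (277, [520.0, 179.0])]
```

```bash
python3 - <<'E'
import cv2,numpy as np
for n,(r0,r1,c0,c1) in (("side",(176,280,236,312)),("top",(185,250,312,378))):
    a=cv2.imread(f"pics/{n}0.png").astype(int);b=cv2.imread(f"pics/l_{n}.png").astype(int)
    for i in(a,b):
        s=(i[:,:,0]-i[:,:,2])[r0:r1,c0:c1]
        print(n);print(s[2::7,2::5])
E
```

```text
side
[[  1  -4  -7  -9 -12  -9  -8 -10  -7 -10 -11 -10  -9  -4  11]
 [ -7  -8  -8 -11 -11  -9 -12 -11 -10 -12 -10 -11  -8 -11   9]
 [ -5  -6  -5 -10  -8 -11 -11 -10 -12 -11  -9 -10 -10  -6 -12]
 [ -8 -10  -6  -8  -9  -9  -9 -11  -9 -11  -9 -11 -10  -5   1]
 [-14  -6 -10  -9 -11  -9  -7  -9 -10 -10 -11  -7  -4 -10  -8]
 [-19  -9  -6  -4  -7  -7  -9  -8  -6  -7  -5 -11  -7 -10 -11]
 [  4 -10   6  -6  -6  -7  -6  -7  -9  -5  -5  -5 -16  -9 -12]
 [  7 -18  -2  -8  -6  -6  -6  -5  -6  -5  -7 -11 -11 -16 -12]
 [-19 -17 -15 -15 -18 -17 -18 -18 -16 -15 -17 -14 -14 -10 -14]
 [ -3  -3  -2 -10  -9  -9 -10 -12 -15 -15 -17 -17 -17 -16 -18]
 [ -3  -3  -2  -8  -9  -7  -8  -9  -6  -8  -7  -8  -5  -3 -14]
 [ -4  -2  -2  -5 -10  -8 -10  -8  -8  -8  -8  -8  -7  -2 -11]
 [  0  -2  -2   0  -8  -8  -8  -8  -9  -7  -8  -9  -2  -1  -8]
 [ -3  -5  -4  -2  -1  -9  -7  -8  -8  -8  -8  -4  -2  -4  -8]
 [ -3  -1  -4  -4  -2  -3  -1  -1  -2  -4  -3  -1  -1  -4  -3]]
side
[[  2  -5  -8 -10  -9  -9  -7  -9  -8 -10 -11 -11 -10  -5   9]
 [ -7  -7  -8  -7  -8 -10 -11  -9 -10 -11 -10  -8 -12  -9   8]
 [ -8  -9  -7  -9 
[... 867 characters left out ...]
  0  1  0  0  1  7 10]
 [ 2  0  0 -1 -2  0  0  0  0  0  0  1 10]
 [ 1  2  1  0 -1 -1  0 -2 -1  1  0  0  9]
 [ 1  1  0 -1  0  1 -1  1  1  0 -1  0  4]
 [ 1  1  0  0  0  1  0  1  1 -1  1  1  4]
 [ 1 -1  1  0  1  1  0 -1  0  0  1  0  7]
 [ 3 -1  0  0  0  0  1  0 -1 -1  0  2  6]
 [ 3 -3 -6 -1  0  1  0 -1  1 -1 -2  2  7]]
top
[[-7 -5 -7 -5 -1 -1  0 -2 -5 -7 -5  4 13]
 [ 1 -8 -1  0  0  0  0  1  0  0 -1  8  9]
 [ 1  0  0  1 -1  0  0 -1 -2 -1  0  0 10]
 [ 0  0  0  0  0  2  0  1  0  0  0  0  9]
 [ 2  0  0  8 29 23 42  7  1  1 -2 -1  4]
 [ 1  1  5 17  1  1  2  1  1  0  0  1  5]
 [ 2  1  0  4  8 74 11 75  2  0 -1  0  7]
 [ 3 -1  1  2  8  9  3  1  0  0 -1  2  8]
 [ 2 -1 -7  1  0  2  0 -1  0 -1 -4  4  8]]
```

```bash
python3 -m handwheel '[{"xyz":[0,0,0],"delta_rot":[0,0,0],"hand":1},{"xyz":[0,0,0],"delta_rot":[0,0,0],"hand":1},{"xyz":[0,0,0],"delta_rot":[0,0,0],"hand":1},{"xyz":[0,0,0],"delta_rot":[0,0,0],"hand":1},{"xyz":[0,0,0],"delta_rot":[0,0,0],"hand":1}]' >/dev/null; python3 - <<'E'
from h import *
from rig import workorder
st();im=vision.capture("side");b=cv2.imread("pics/l_side.png")[:,:,::-1]
print(cv2.absdiff(im,b)[176:280,236:312].max(),cv2.absdiff(im,b)[190:260,330:400].mean())
print(workorder.hand_in())
E
```

```text
t 26.93 q [-23.7, 24.2, 111.4, -0.0, 43.8, -115.7] p [0.444, -0.0741, 0.1533] z [0.009, -0.004, -1.0] y [-0.036, 0.999, -0.005] F [7.9, -0.1, -6.7] op 0.212 gf 30.1
12 1.9818367346938774
the job is handed in; nothing more can be done
None
```

I handed the job in at about 27 s with the gripper holding the gate at the lines (about 80 mm out), the empty cup back where it started, and pebbles visible in the jar; I saw none spilled but did not count all eight, and the hand-in returned no verdict.

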